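Press a frozen solar connector shut with locking pliers, then release them

ROBOT

A 7-joint arm with a two-finger parallel gripper is mounted at the origin on the work surface. World frame = base frame: x ahead of the robot, y to its left, z up, the work surface at z = 0. Lengths are in m, angles in rad, forces in N, time in s.
With the tool pointing down it reaches from about 0.4 to 0.85 m from the base axis. Payload 4.5 kg.
Tool frame: the origin (TCP) lies between the finger pads; the fingertips stand env.tips_ahead ahead of it and the grasp point (between the pads) lies 3 mm ahead of it (env.tips_ahead is the distance from the TCP to the fingertips, in m); z points along the fingers, y is the direction in which the jaws open and shut (so a half turn about z gives the same grasp; the last joint's range is limited). The gripper opens to 88 mm and grips with 3 to 60 N. Pads are 18 mm wide; open, the fingers measure 123 mm over their backs; the gripper's body (75 mm by 187 mm) begins 45 mm behind the grasp point.
Start: joints at [-1.255, 0.689, -0.195, 1.565, 0.157, 0.902, -0.215], TCP at [0.174, 0.6, 0.261] pointing down, gripper open.
Joint ranges: [-3.01, 3.01], [-0.46, 2.08], [-1.47, 1.51], [0.13, 2.56], [-1, 4.14], [0.04, 2.09], [-2.66, 2.66]. Speed limits (rad/s): [2.57, 2.57, 3.14, 3.14, 3.14, 3.14, 3.14].

INTERFACE

Orientations are given as a 3x3 rotation matrix whose columns are the frame's x, y, z axes.
In Python, from rig import env, vision gives the robot as it stands. The module is installed in compiled form; this text tells all that it offers.
- The arm moves only by the shell command python3 -m pendant 'ROWS' [OPENING] [FORCE]. ROWS is JSON, a list of rows, each a list of 2 entries, a list of its own where there are three numbers: the shift along the tool's x, y, z in m, then the turn, a rotation vector about the tool's x, y, z in degrees. A call has exactly 5 rows; each row shifts and turns the commanded pose from where the row before left it, along the tool's axes as they then stand; what a row does not reach is not made up. A row lasts 1/8 s, in which the tool goes at most 62.5 mm and 10.7 degrees, less where a joint would pass 70% of its speed; a pose out of reach is approached as far as the arm can. A call with a gripper value outside its range is refused whole. OPENING is the finger opening in m, from 0 to 0.0881, set as the call begins (- or left out, the last holds). The fingers move at their own pace and stop on an object; FORCE is the grip in N (left out, the last holds). Time passes only in rows, so rows that do not move let the fingers close, or fill a call up. It gives the time, the measured TCP pose, the force and the opening at its end, in the units of the state.
- env.read_state(): the state, without advancing time (a new reading comes with each control period).
- vision.grab_frame(name): name is "scene" or "top"; returns (picture, depth): 384x512x3 uint8, red, green, blue; 384x512 float32, m along the optical axis (not along the pixel's ray), 0 where there is no reading.
- vision.calibration(name): a dict with "fx", "fy", "cx", "cy" (pixels), "position" and "rotation" of the camera in the world. Camera axes: x right, y up, looking along -z (the intrinsics and any distortion apply to the point x, -y, -z); pixel columns grow to the right and rows downward; lengths in m; the calibration is good to about 2 mm. A picture is of the moment at which its call begins. calibration takes no time and is no camera call.
- env.sign_off(): hands the job in, once; it reports no verdict.
The state is a dict: "time": time; "joints": joint angles; "joint_velocities": joint speeds; "joint_torque": joint torques, N m; "eef_pos": TCP position; "tool_rot": TCP orientation; "wrist_force": force on the tool from outside, world axes, zero at the start; "moment": the same for the moment, N m; "width": finger opening in m.
Only numpy, scipy, OpenCV 4.12 (cv2) and the standard library are available. Lean on these libraries where they do the work, as an engineer would, in place of code of your own. Each camera call takes 0.05 s, during which the arm holds its last target.

TASK

Squeeze the two handles of the rail-mounted locking pliers together until they snap over centre and stay locked on their own, so that the jaw presses the frost-stiff sliding half of the grey solar connector home; let go of them. Then pull the release lever at the end of the moving handle outward so that the pliers spring fully open, leaving the connector pressed home. Leave the beacon shells and the bronze pole clamp as they are.

Things in the scene. Friction and masses are not known exactly. Their poses are not given: they have to be found in the camera images.
- pliers: Locking pliers lying flat, 75 mm above the table, fixed on an aluminium rail (in this frame x -80..145, y -55..20, z 0..30 mm). Origin: on the table under the pliers' middle. x: along the pliers, from handle ends to jaws; y: from the fixed to the moving handle, the way that one swings open; z up. Nothing stands beyond x = -88 mm but the moving handle's end and release lever.
- fixed_grip (a point): Middle of the fixed handle where it is best squeezed: x -40, y -10, z 75 mm in the frame of the pliers. The handle is a steel bar 12 mm thick (y -16..-4) and 24 mm high (z 63..87), ending at x -68 mm; a short round screw goes on to x -88 mm.
- handle_grip (a point): Middle of the moving handle where it is best squeezed, 95 mm from its hinge pin; moves with it. The handle is a steel bar 11 mm thick, 24 mm high (z 63..87 mm), 129 mm long. Over the outer faces of both handles it is here about 63 mm when open, 35 mm when locked.
- hinge_pin (a point): Vertical hinge axis of the moving handle, fixed on the pliers (x 55, y 12, z 75 mm in their frame).
- handle (a joint): Angle of the moving handle: 0 = fully open (sprung), 0.30 rad = at its stop, locked. Positive is closing, counter-clockwise from above (its end swings to -y of the pliers). Dead centre is at 0.24: below it springs drive the handle open, above it they hold it locked. Squeezing takes up to about 12 N at the grip point.
- lever_tail (a point): Middle of the release lever's upright paddle, z 75 mm. The dark steel lever is hinged on a vertical pin at the moving handle's end and runs on 65 mm in line with it; the paddle is its last 40 mm, 10 mm thick, z 60..95 mm. The point is 50 mm from the lever's pin, 15 mm from its end; with the pliers locked it is at about x -124, y 13 mm in the frame of the pliers.
- release (a joint): Angle of the release lever on the handle: 0 = at rest, in line with it (a light spring returns it), 0.35 rad = stop. Positive is outward, to +y of the pliers. It takes about 2 N up to the stop; pulled on (about 4 N, some 12 mm more at the paddle) it lifts the handle back over dead centre and the pliers spring open by themselves.
- plug (a joint): Travel of the connector's sliding half: 0 = standing 8 mm proud, 0.008 m = fully home. It moves along -y of the pliers, is stiff (about 5 N) and stays where it is pushed. Pliers that have locked leave it at about 0.0075.
- plug_face (a point): Middle of the outer face of the connector's grey sliding half (36 mm wide, 30 mm high), which the jaw's nose presses; at the +x end of the pliers.
- beacon1_mid (a point): Middle of an orange plastic beacon shell, 68 mm across, 100 mm high, standing in the aluminium tray (170 x 240 mm, rim 55 mm high). A bystander.
- beacon2_mid (a point): Middle of the second, like beacon shell in the tray. A bystander.
- clamp_mid (a point): Middle of a bronze pole clamp 90 x 44 x 40 mm lying on the table. A bystander.

How it is judged:
By the outcome, as a careful person would: the job done as asked, in the order asked, and still so for the second after the job is handed in, with the robot touching nothing.
It also fails if it takes over 45 s, if anything falls off the work surface, if the arm or the gripper's body presses on something with over 40 N, if the wrist force passes 120 N, or if a joint passes its speed limit or range.

## Working session

There is one attempt and no reset: what is moved stays moved. The work goes in short steps, Python scripts to look and compute and a shell command to move; the robot and the scene stay as the last step left them, time stands still between calls to the robot, and variables do not carry over. Pictures are saved under pics/ and viewed, and the job is handed in when it is done.

```bash
mkdir -p pics; python3 - <<'E'
from rig import env, vision
import cv2, numpy as np
s=env.read_state()
print(s['time'],s['eef_pos'],s['tool_rot'],s['width'],env.tips_ahead)
for n in ('scene','top'):
    p,d=vision.grab_frame(n); cv2.imwrite(f'pics/{n}0.png',p[:,:,::-1]); np.save(f'{n}0.npy',d); print(n,vision.calibration(n))
E
```

```text
0.0 [0.17369424 0.59975805 0.25990305] [[-9.60578809e-01  2.78007591e-01 -3.61025248e-04]
 [ 2.78007778e-01  9.60577084e-01 -1.82799201e-03]
 [-1.61403075e-04 -1.85629822e-03 -9.99998264e-01]] 0.08819845593417039 0.022
scene {'fx': 363.52041875714053, 'fy': 363.52041875714053, 'cx': 262.4382905528144, 'cy': 193.869824261927, 'position': array([ 1.37104985, -0.41207791,  0.8458608 ]), 'rotation': array([[ 0.44644738, -0.57415109,  0.68632009],
       [ 0.89451158,  0.30616933, -0.32574435],
       [-0.02310369,  0.75934898,  0.65027329]])}
top {'fx': 385.6600109208185, 'fy': 385.6600109208185, 'cx': 255.01146994428362, 'cy': 192.29202178804118, 'position': array([ 0.37166256, -0.05064615,  1.41383851]), 'rotation': array([[ 0.00394387,  0.9868382 , -0.16166267],
       [-0.99995607,  0.00526657,  0.00775413],
       [ 0.00850348,  0.16162499,  0.98681561]])}
```

View pics/scene0.png

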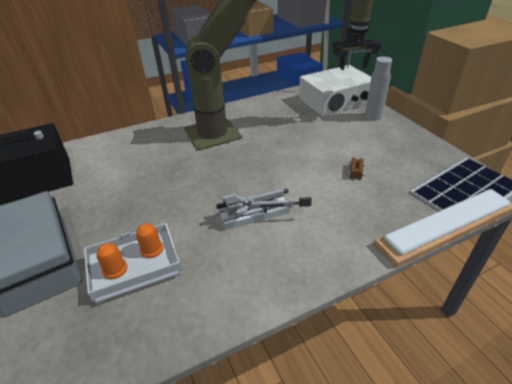

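View pics/top0.png

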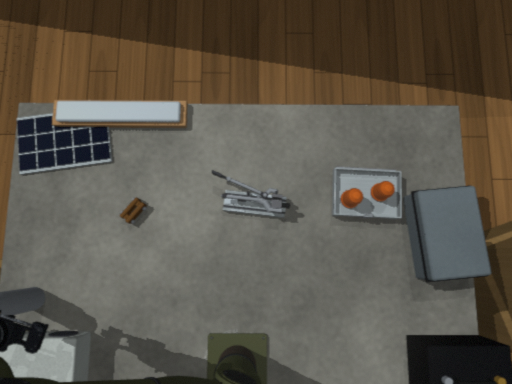

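```bash
python3 - <<'E'
import cv2
a=cv2.imread('pics/top0.png')[155:235,200:310]; cv2.imwrite('pics/topc.png',cv2.resize(a,None,fx=7,fy=7,interpolation=2))
a=cv2.imread('pics/scene0.png')[175:240,205:325]; cv2.imwrite('pics/scenec.png',cv2.resize(a,None,fx=6,fy=6,interpolation=2))
E
```

```text
(no output)
```

View pics/topc.png

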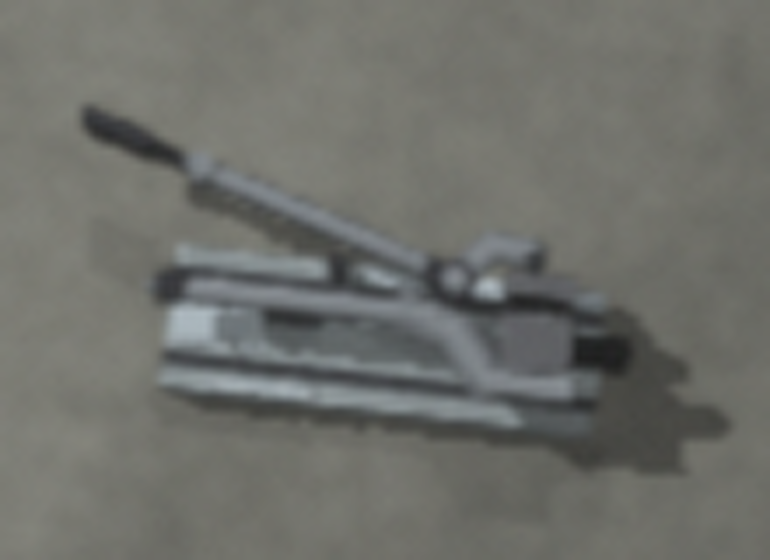

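View pics/scenec.png

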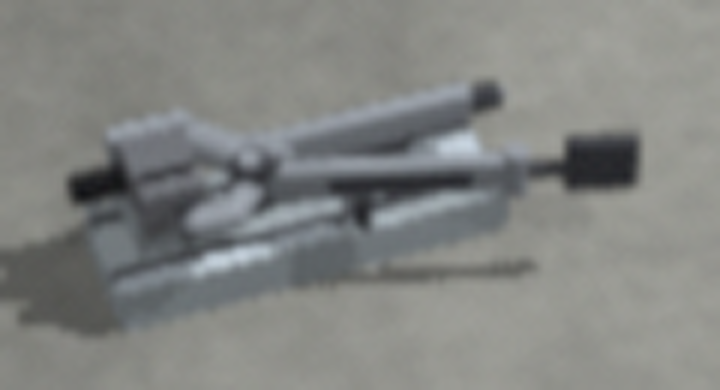

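```bash
cat > h.py <<'E'
import numpy as np
from rig import env, vision
def ray(n,u,v,z):
    c=vision.calibration(n); R=np.array(c['rotation']);p=np.array(c['position'])
    d=R@np.array([(u-c['cx'])/c['fx'],-(v-c['cy'])/c['fy'],-1])
    return p+d*(z-p[2])/d[2]
def proj(n,P):
    c=vision.calibration(n); q=np.array(c['rotation']).T@(np.array(P)-c['position'])
    return np.array([c['cx']+c['fx']*q[0]/-q[2], c['cy']-c['fy']*q[1]/-q[2]])
E
python3 - <<'E'
from h import *
d=np.load('top0.npy')
for nm,u,v,z in [('pin',455,275,.09),('hend',197,163,.087),('padend',85,112,.095),('fixend',185,288,.087),('screwend',157,284,.08),('railBL',162,375,.03),('railBR',588,417,.03),('railTL',180,250,.03),('railTR',605,300,.03)]:
    U=(u+.5)/7-.5+200;V=(v+.5)/7-.5+155
    dd=d[int(round(V))-1:int(round(V))+2,int(round(U))-1:int(round(U))+2].min()
    c=vision.calibration('top'); 
    w=np.array(c['position'])+np.array(c['rotation'])@(np.array([(U-c['cx'])/c['fx'],-(V-c['cy'])/c['fy'],-1])*dd)
    print(nm,ray('top',U,V,z).round(4),'depthpt',w.round(4))
E
```

```text
pin [ 0.5832 -0.0943  0.09  ] depthpt [ 0.5822 -0.0941  0.0962]
hend [0.6398 0.0348 0.087 ] depthpt [0.6386 0.0345 0.0928]
padend [0.6638 0.0906 0.095 ] depthpt [0.6626 0.09   0.1006]
fixend [0.5764 0.0398 0.087 ] depthpt [0.5761 0.0397 0.089 ]
screwend [0.5795 0.0543 0.08  ] depthpt [0.5785 0.0538 0.0863]
railBL [0.5398 0.0548 0.03  ] depthpt [0.5396 0.0547 0.0315]
railBR [ 0.5191 -0.1648  0.03  ] depthpt [ 0.5186 -0.1644  0.0347]
railTL [0.6052 0.0466 0.03  ] depthpt [0.6053 0.0467 0.0293]
railTR [ 0.5801 -0.1741  0.03  ] depthpt [ 0.5795 -0.1738  0.0338]
```

```bash
cat >> h.py <<'E'
def fit(L,W):
    L=np.array(L,float);W=np.array(W,float)
    a=L-L.mean(0);b=W-W.mean(0)
    th=np.arctan2((a[:,0]*b[:,1]-a[:,1]*b[:,0]).sum(),(a*b).sum())
    R=np.array([[np.cos(th),-np.sin(th)],[np.sin(th),np.cos(th)]])
    t=W.mean(0)-R@L.mean(0); return th,t,R,((L@R.T+t-W)*1e3).round(1)
E
python3 - <<'E'
from h import *
import cv2
L=[(55,12),(-68,-10),(-88,-10),(-80,-55),(145,-55),(-80,20),(145,20)]
W=[(.583,-.0943),(.5764,.0398),(.5795,.0543),(.5398,.0548),(.5191,-.1648),(.6052,.0466),(.5801,-.1741)]
th,t,R,r=fit(np.array(L)/1e3,W); print(np.degrees(th),t,r.tolist())
f=lambda x,y,z:np.r_[R@np.array([x,y])/1e3+t,z/1e3]
def hp(d,off,ang): # dist from pin back along the handle
    a=-(0.3-ang)+0.0056*-1
    # locked direction approx -x ; tail (-124,13)
    v=np.array([-179,1.])/179.; n=np.array([-v[1],v[0]])*-1
    c,s=np.cos(-(.3-ang)),np.sin(-(.3-ang)); M=np.array([[c,-s],[s,c]])
    q=np.array([55,12])+M@(v*d+n*off); return q
for n in('top','scene'):
    a=cv2.imread(f'pics/{n}0.png'); s=7
    x0,y0,x1,y1=(200,155,310,235) if n=='top' else (205,175,325,240)
    s=7 if n=='top' else 6
    b=cv2.resize(a[y0:y1,x0:x1],None,fx=s,fy=s,interpolation=2)
    def pl(pts,col):
        P=[((proj(n,f(*p))-[x0,y0]+.5)*s-.5).round().astype(int) for p in pts]
        cv2.polylines(b,[np.array(P)],True,col,1)
    pl([(-80,-55,30),(145,-55,30),(145,20,30),(-80,20,30)],(0,0,255))
    pl([(-68,-16,87),(0,-16,87),(0,-4,87),(-68,-4,87)],(0,255,0))
    pl([(*hp(0,-5.5,0),87),(*hp(129,-5.5,0),87),(*hp(129,5.5,0),87),(*hp(0,5.5,0),87)],(255,0,0))
    pl([(*hp(154,-5,0),95),(*hp(194,-5,0),95),(*hp(194,5,0),95),(*hp(154,5,0),95)],(0,255,255))
    cv2.imwrite(f'pics/{n}ov.png',b)
for nm,q in [('grip',hp(95,0,0)),('griplocked',hp(95,0,.3)),('tail',hp(179,0,0)),('taillocked',hp(179,0,.3))]: print(nm,q,f(*q,75))
print(f(-40,-10,75))
E
```

```text
-96.20105636539807 [ 0.58053945 -0.03104215] [[3.5, 7.3], [1.5, -2.2], [0.6, 3.2], [-5.3, -0.4], [-8.9, -4.5], [3.9, -0.3], [4.7, -3.3]]
grip [-35.60012613  40.58144179] [ 6.24728889e-01 -3.38358882e-05  7.50000000e-02]
griplocked [-40.          12.53072626] [0.59731756 0.00737027 0.075     ]
tail [-115.70971135   65.85345348] [0.65850629 0.0768772  0.075     ]
taillocked [-124.   13.] [0.60685758 0.09082809 0.075     ]
[0.57491867 0.00980398 0.075     ]
```

View pics/topov.png

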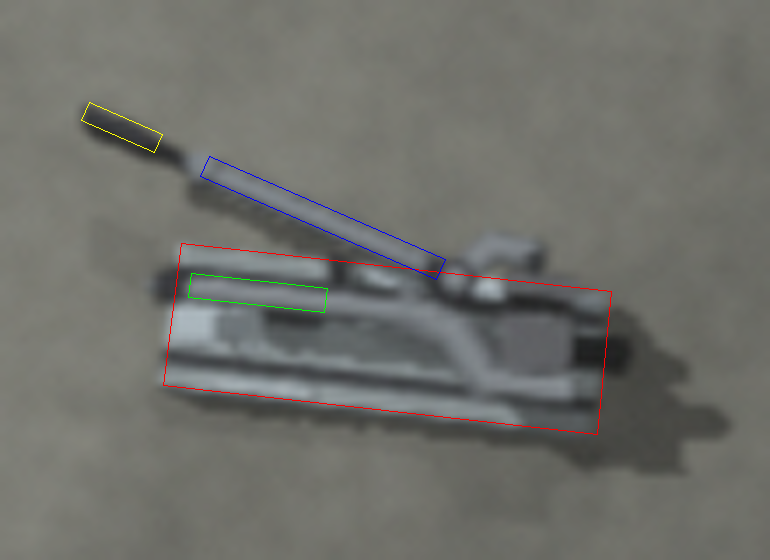

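View pics/sceneov.png

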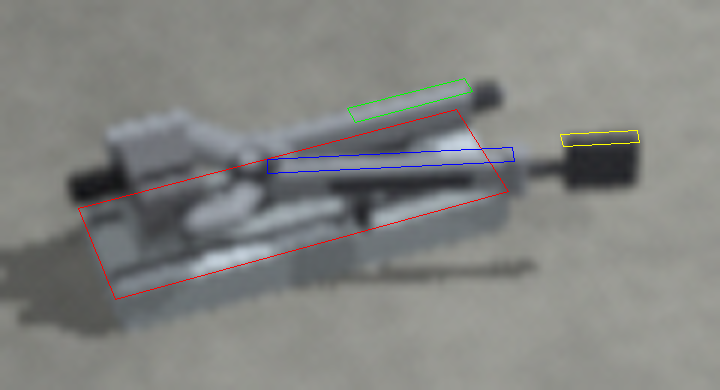

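```bash
cat >> h.py <<'E'
TH=np.radians(-96.2);T=np.array([.5805,-.0310])
RP=np.array([[np.cos(TH),-np.sin(TH)],[np.sin(TH),np.cos(TH)]])
def toP(w): return RP.T@(np.array(w)[:2]-T)*1e3
def toW(x,y): return RP@np.array([x,y])/1e3+T
def st():
    s=env.read_state(); R=np.array(s['tool_rot'])
    print('t',round(s['time'],2),'P',toP(s['eef_pos']).round(1),'z',round(s['eef_pos'][2]*1e3,1),'w',round(s['width']*1e3,1),'Fp',np.r_[RP.T@np.array(s['wrist_force'])[:2],s['wrist_force'][2]].round(1),'yaw err',round(np.degrees(np.arctan2(*(RP.T@R[:2,1])[::-1]))-90,2),'tilt',R[:2,2].round(3))
E
python3 - <<'E'
from h import *
d=np.load('top0.npy');c=vision.calibration('top')
# height map along several pliers points
v,u=np.mgrid[0:384,0:512]
P=np.stack([(u-c['cx'])/c['fx']*d,-(v-c['cy'])/c['fy']*d,-d],-1)@np.array(c['rotation']).T+c['position']
q=(P[...,:2]-T)@RP*1e3
for y in range(70,-60,-6):
    row=[]
    for x in range(-140,30,8):
        m=(abs(q[...,0]-x)<4)&(abs(q[...,1]-y)<3.5)&(d>0)
        row.append('%4d'%(P[...,2][m].max()*1e3) if m.any() else '   .')
    print('%4d'%y,' '.join(row))
E
python3 -m pendant '[[[0,0,0],[0,0,8]],[[0,0,0],[0,0,8]],[[0,0,0],[0,0,8]],[[0,0,0],[0,0,8]],[[0,0,0],[0,0,8]]]' 0.0881 40
python3 -m pendant '[[[0,0,0],[0,0,8]],[[0,0,0],[0,0,8]],[[0,0,0],[0,0,8]],[[0,0,0],[0,0,8]],[[0,0,0],[0,0,8]]]'
python3 -c "
from h import *
st();print(env.read_state()['joints'])"
```

```text
70    3    1  100   94   95    .    .    .    .    2    3    4    1    1    6    3    0    3    0    3    4    2
  64    1   92  100   97   95   95   94    .    .    .    .    0    3    4    6    3    0    6    2    0    3    4
  58    7    2   65   96   94   97   95   82   78   87    .    .    .    4    6    4    3    3    1    1    3    1
  52    2    2    0    1    3   93   94   81   90   93   88   85    .    .    .    .   -5   -1    1    0    1    2
  46    4    0    0    6    3    1    0    6   88   90   90   89   88   86    1    .    .    .    .    1    0    0
  40    1    1   -1    4    3    1    2    6    2   -1   86   89   87   87   88   89   82    .    .    .    .    0
  34    0    1    2    4    3    5    4    4    4    0    3    0   88   87   87   88   91   89   85   78    .    .
  28    1    3    4    4    0    5    4    1    5    1    2    4    1    3    3   81   92   92   84   88   85    1
  22    0    1    5    0    2    0    3    3    5   28    3    .    .   28    3    2    .   88   84   88   91   92
  16    0    0    2    4    2    4    0    0   29   32   29   34   
[... 1241 characters left out ...]
8   32   31   33   34   31   33   32   31   33   32   34   29   28   33
 -56    2    6    5    2    1    0    4    1   28   32   26   30   28   28   30   31   30   28   32   26   29   34
time: 0.72
eef_pos: [0.1736, 0.6, 0.2602]
tool_rot: [[-0.553, 0.833, -0.0], [0.833, 0.553, -0.001], [-0.001, -0.001, -1.0]]
wrist_force: [-1.0, 0.6, 0.7]
width: 0.0882
time: 1.35
eef_pos: [0.1736, 0.6001, 0.2603]
tool_rot: [[0.112, 0.994, -0.0], [0.994, -0.112, -0.001], [-0.001, -0.0, -1.0]]
wrist_force: [1.0, -0.9, 0.4]
width: 0.088
t 1.35 P [-583.4 -472.7] z 260.3 w 88.0 Fp [0.8 1.1 0.4] yaw err -0.2 tilt [-0.    -0.001]
[-1.48015508  0.6966233   0.21397484  1.579122   -0.17702205  0.88595983
 -1.3139287 ]
```

```bash

python3 -m pendant '[[[-0.036,0.0325,0],[0,0,0]],[[-0.036,0.0325,0],[0,0,0]],[[-0.036,0.0325,0],[0,0,0]],[[-0.036,0.0325,0],[0,0,0]],[[-0.036,0.0325,0],[0,0,0]]]' >/dev/null
python3 -m pendant '[[[-0.036,0.0325,0],[0,0,0]],[[-0.036,0.0325,0],[0,0,0]],[[-0.036,0.0325,0],[0,0,0]],[[-0.036,0.0325,0],[0,0,0]],[[-0.036,0.0325,0],[0,0,0]]]' >/dev/null
python3 -m pendant '[[[-0.036,0.0325,0],[0,0,0]],[[-0.036,0.0325,0],[0,0,0]],[[-0.036,0.0325,0],[0,0,0]],[[-0.036,0.0325,0],[0,0,0]],[[-0.036,0.0325,0],[0,0,0]]]'
python3 -c "
from h import *
st();print(env.read_state()['joints'])"
```

```text
time: 3.22
eef_pos: [0.6012, 0.01, 0.2603]
tool_rot: [[0.107, 0.994, -0.001], [0.994, -0.107, 0.0], [0.0, -0.001, -1.0]]
wrist_force: [0.2, -0.0, 0.6]
width: 0.0877
t 3.23 P [-43.   16.1] z 260.3 w 87.7 Fp [-0.   0.2  0.6] yaw err 0.06 tilt [-0.001  0.   ]
[-0.15413183  0.65719602  0.10674034  1.64971668 -0.08803789  0.84016163
 -0.11773302]
```

Now shift to x −38 and lower part-way (z 150), then look.

```bash

python3 -m pendant '[[[-0.005,-0.001,0.03],[0,0,0]],[[0,0,0.03],[0,0,0]],[[0,0,0.03],[0,0,0]],[[0,0,0.02],[0,0,0]],[[0,0,0],[0,0,0]]]'
python3 - <<'E'
from h import *
import cv2
st()
p,d=vision.grab_frame('scene');cv2.imwrite('pics/s1.png',cv2.resize(p[110:250,190:340,::-1],None,fx=4,fy=4,interpolation=2))
p,d=vision.grab_frame('top');cv2.imwrite('pics/t1.png',cv2.resize(p[140:240,190:320,::-1],None,fx=5,fy=5,interpolation=2))
E
```

```text
time: 3.85
eef_pos: [0.5977, 0.0065, 0.149]
tool_rot: [[0.107, 0.994, -0.004], [0.994, -0.107, -0.0], [-0.0, -0.004, -1.0]]
wrist_force: [-0.3, 0.2, 0.9]
width: 0.0878
t 3.85 P [-39.1  13.1] z 149.0 w 87.8 Fp [-0.1 -0.3  0.9] yaw err 0.06 tilt [-0.004 -0.   ]
```

View pics/s1.png

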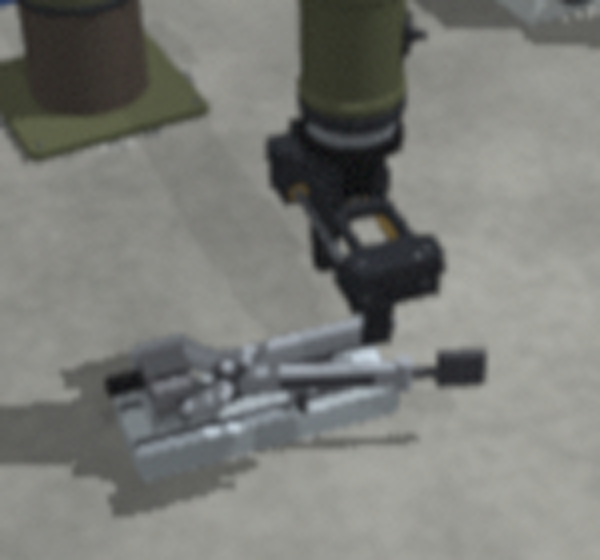

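View pics/t1.png

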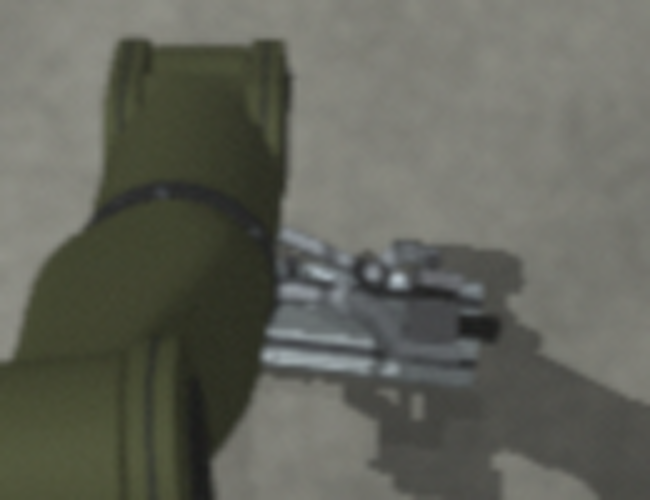

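```bash

python3 -m pendant '[[[0,0.002,0.02],[0,0,0]],[[0,0,0.02],[0,0,0]],[[0,0,0.015],[0,0,0]],[[0,0,0.015],[0,0,0]],[[0,0,0],[0,0,0]]]'
python3 -c "
from h import *
st()"
python3 -m pendant '[[[0,0,0],[0,0,0]],[[0,0,0],[0,0,0]],[[0,0,0],[0,0,0]],[[0,0,0],[0,0,0]],[[0,0,0],[0,0,0]]]' 0.068 40
python3 - <<'E'
from h import *
import cv2
st()
p,d=vision.grab_frame('scene');cv2.imwrite('pics/s2.png',cv2.resize(p[140:240,200:340,::-1],None,fx=5,fy=5,interpolation=2))
E
```

```text
time: 4.58
eef_pos: [0.6004, 0.0062, 0.0795]
tool_rot: [[0.107, 0.994, -0.002], [0.994, -0.107, 0.0], [-0.0, -0.002, -1.0]]
wrist_force: [0.3, 0.0, -0.2]
width: 0.0883
t 4.58 P [-39.2  15.8] z 79.5 w 88.3 Fp [-0.1  0.3 -0.2] yaw err 0.06 tilt [-0.002  0.   ]
time: 5.2
eef_pos: [0.6012, 0.0062, 0.0808]
tool_rot: [[0.107, 0.994, 0.0], [0.994, -0.107, 0.0], [0.0, 0.0, -1.0]]
wrist_force: [-0.7, 0.2, -0.7]
width: 0.0678
t 5.2 P [-39.2  16.6] z 80.8 w 67.8 Fp [-0.1 -0.7 -0.7] yaw err 0.05 tilt [0. 0.]
```

View pics/s2.png

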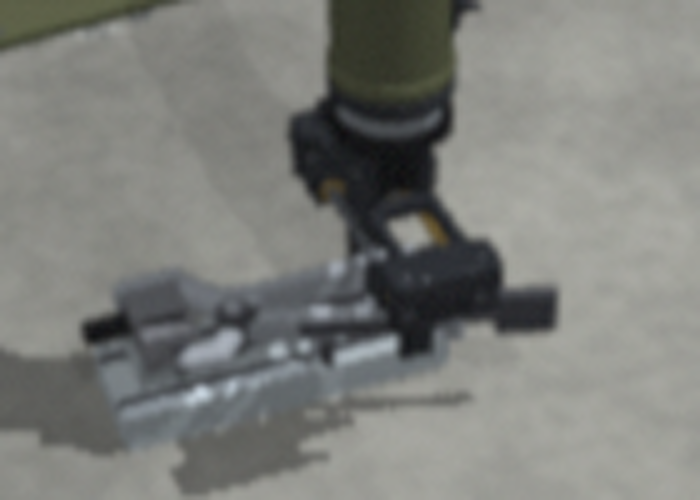

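```bash

python3 -m pendant '[[[0,-0.001,0.003],[0,0,0]],[[0,-0.001,0],[0,0,0]],[[0,-0.001,0],[0,0,0]],[[0,-0.001,0],[0,0,0]],[[0,0,0],[0,0,0]]]' 0.058 40
python3 -c "
from h import *
st()"
```

```text
time: 5.88
eef_pos: [0.5967, 0.0069, 0.0781]
tool_rot: [[0.106, 0.994, -0.001], [0.994, -0.106, 0.0], [0.0, -0.001, -1.0]]
wrist_force: [-1.3, 0.1, 5.7]
width: 0.0582
t 5.88 P [-39.4  12. ] z 78.1 w 58.2 Fp [ 0.1 -1.3  5.7] yaw err 0.1 tilt [-0.001  0.   ]
```

```bash

python3 -m pendant '[[[0,-0.0015,0],[0,0,0]],[[0,-0.0015,0],[0,0,0]],[[0,-0.0015,0],[0,0,0]],[[0,-0.0005,0],[0,0,0]],[[0,0,0],[0,0,0]]]' 0.048 40
python3 -c "
from h import *
st()"
```

```text
time: 6.5
eef_pos: [0.5918, 0.0075, 0.078]
tool_rot: [[0.106, 0.994, -0.001], [0.994, -0.106, 0.0], [0.0, -0.001, -1.0]]
wrist_force: [-1.9, 0.8, 6.6]
width: 0.0479
t 6.5 P [-39.5   7. ] z 78.0 w 47.9 Fp [-0.6 -1.9  6.6] yaw err 0.09 tilt [-0.001  0.   ]
```

```bash

python3 -m pendant '[[[0,-0.001,0],[0,0,0]],[[0,-0.001,0],[0,0,0]],[[0,-0.001,0],[0,0,0]],[[0,-0.001,0],[0,0,0]],[[0,0,0],[0,0,0]]]' 0.040 40
python3 -c "
from h import *
st()"
python3 -m pendant '[[[0,-0.001,0],[0,0,0]],[[0,-0.001,0],[0,0,0]],[[0,-0.001,0],[0,0,0]],[[0,0,0],[0,0,0]],[[0,0,0],[0,0,0]]]' 0.032 40
python3 - <<'E'
from h import *
import cv2
st()
p,d=vision.grab_frame('scene');cv2.imwrite('pics/s3.png',cv2.resize(p[140:240,200:340,::-1],None,fx=5,fy=5,interpolation=2))
E
```

```text
time: 7.12
eef_pos: [0.5877, 0.008, 0.0777]
tool_rot: [[0.107, 0.994, -0.001], [0.994, -0.107, 0.0], [0.0, -0.001, -1.0]]
wrist_force: [-2.7, 0.9, 4.6]
width: 0.0402
t 7.12 P [-39.5   2.9] z 77.7 w 40.2 Fp [-0.6 -2.8  4.6] yaw err 0.07 tilt [-0.001  0.   ]
time: 7.75
eef_pos: [0.5848, 0.0082, 0.0775]
tool_rot: [[0.107, 0.994, -0.001], [0.994, -0.107, 0.0], [0.0, -0.001, -1.0]]
wrist_force: [-3.7, 2.8, 2.6]
width: 0.0336
t 7.75 P [-39.4   0. ] z 77.5 w 33.6 Fp [-2.4 -3.9  2.6] yaw err 0.06 tilt [-0.001  0.   ]
```

View pics/s3.png

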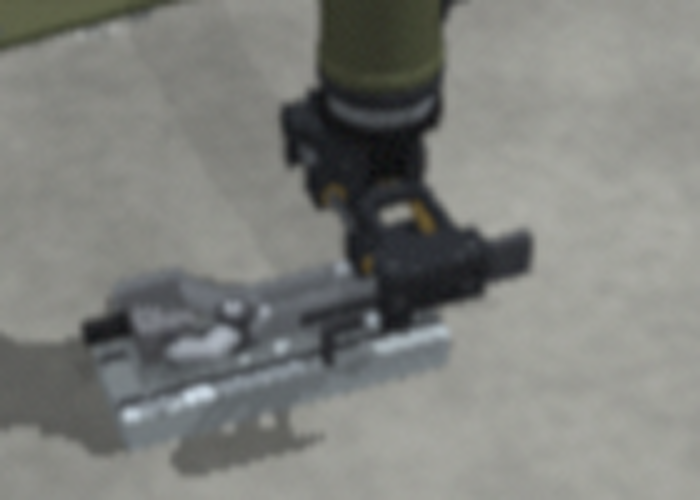

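```bash

python3 -m pendant '[[[0,0,0],[0,0,0]],[[0,0,0],[0,0,0]],[[0,0,0],[0,0,0]],[[0,0,0],[0,0,0]],[[0,0,0],[0,0,0]]]' 0.028 40
python3 -c "
from h import *
st()"
python3 -m pendant '[[[0,0,0],[0,0,0]],[[0,0,0],[0,0,0]],[[0,0,0],[0,0,0]],[[0,0,0],[0,0,0]],[[0,0,0],[0,0,0]]]' 0.07
python3 -c "
from h import *
st()"
python3 -m pendant '[[[0,0,-0.02],[0,0,0]],[[0,0,-0.03],[0,0,0]],[[0.02,0,-0.03],[0,0,0]],[[0.05,0,0],[0,0,0]],[[0,0,0],[0,0,0]]]'
python3 - <<'E'
from h import *
import cv2
st()
p,d=vision.grab_frame('scene');cv2.imwrite('pics/s4.png',cv2.resize(p[110:240,200:340,::-1],None,fx=5,fy=5,interpolation=2)[:600])
p,d=vision.grab_frame('top');cv2.imwrite('pics/t4.png',cv2.resize(p[155:235,200:310,::-1],None,fx=7,fy=7,interpolation=2))
E
```

```text
time: 8.43
eef_pos: [0.5848, 0.0082, 0.0775]
tool_rot: [[0.107, 0.994, -0.001], [0.994, -0.107, 0.0], [0.0, -0.001, -1.0]]
wrist_force: [-4.3, 3.6, 1.0]
width: 0.0333
t 8.43 P [-39.4   0. ] z 77.5 w 33.3 Fp [-3.1 -4.7  1. ] yaw err 0.07 tilt [-0.001  0.   ]
time: 9.05
eef_pos: [0.5854, 0.0078, 0.0778]
tool_rot: [[0.107, 0.994, 0.0], [0.994, -0.107, -0.0], [0.0, 0.0, -1.0]]
wrist_force: [0.2, 0.5, -0.3]
width: 0.0701
t 9.05 P [-39.1   0.7] z 77.8 w 70.1 Fp [-0.5  0.2 -0.3] yaw err 0.05 tilt [ 0. -0.]
time: 9.68
eef_pos: [0.593, 0.0838, 0.1581]
tool_rot: [[0.099, 0.995, 0.001], [0.995, -0.099, 0.005], [0.005, 0.001, -1.0]]
wrist_force: [-0.3, -0.4, -0.1]
width: 0.0694
t 9.68 P [-115.5    0. ] z 158.1 w 69.4 Fp [ 0.4 -0.2 -0.1] yaw err 0.5 tilt [0.001 0.005]
```

View pics/s4.png

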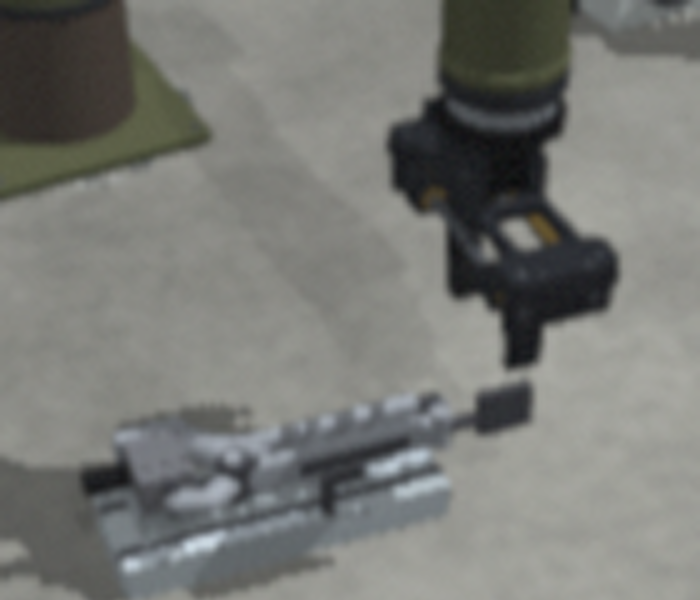

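View pics/t4.png

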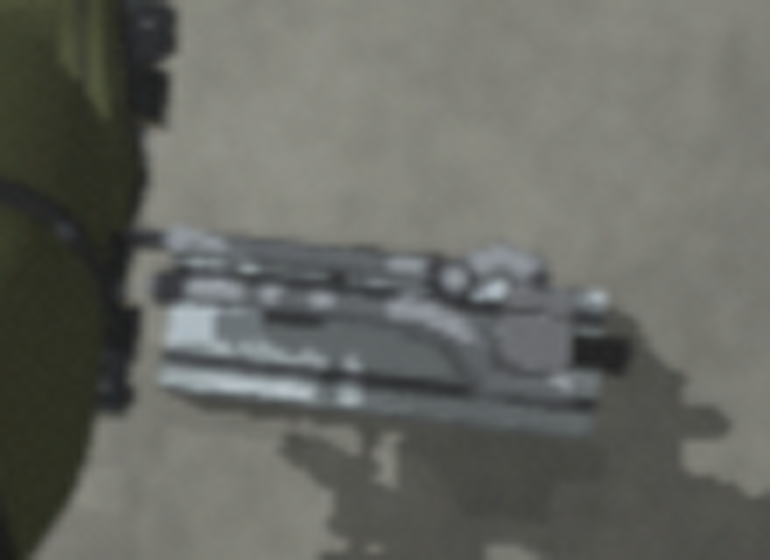

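```bash

python3 -m pendant '[[[0.008,0.022,0],[0,0,0]],[[0,0.022,0],[0,0,0]],[[0,0,0],[0,0,0]],[[0,0,0],[0,0,0]],[[0,0,0],[0,0,0]]]' 0.0881
python3 - <<'E'
from h import *
import cv2
st()
for x in(-119,-139+0):print(proj('scene',np.r_[toW(x,13),.0775]))
print('pad end',proj('scene',np.r_[toW(-139,18),.095]),proj('scene',np.r_[toW(-99,18),.06]))
p,d=vision.grab_frame('scene');cv2.imwrite('pics/s5.png',cv2.resize(p[120:220,230:350,::-1],None,fx=6,fy=6,interpolation=2))
E
```

```text
time: 10.4
eef_pos: [0.6362, 0.0804, 0.1576]
tool_rot: [[0.107, 0.994, -0.001], [0.994, -0.107, -0.0], [-0.0, -0.001, -1.0]]
wrist_force: [0.8, -0.4, 0.9]
width: 0.088
t 10.4 P [-116.8   43.4] z 157.6 w 88.0 Fp [0.3 0.9 0.9] yaw err 0.03 tilt [-0.001 -0.   ]
[299.73803643 191.38638343]
[305.30110579 189.91815912]
pad end [306.25769893 186.69555252] [294.57447624 197.85725851]
```

View pics/s5.png

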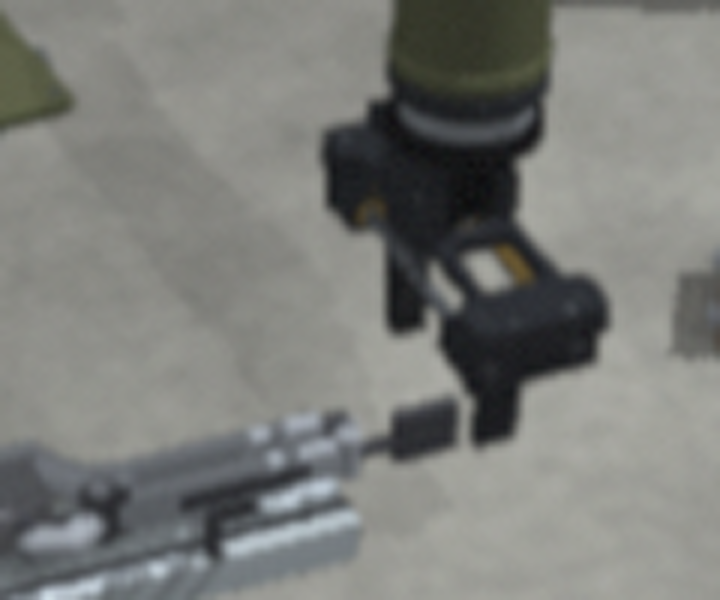

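```bash

python3 -m pendant '[[[0.007,0,0.02],[0,0,0]],[[0,0,0.02],[0,0,0]],[[0,0,0.02],[0,0,0]],[[0,0,0.02],[0,0,0]],[[0,0,0],[0,0,0]]]'
python3 -c "
from h import *
st()"
python3 -m pendant '[[[0,0.004,0],[0,0,0]],[[0,0.004,0],[0,0,0]],[[0,0.004,0],[0,0,0]],[[0,0.004,0],[0,0,0]],[[0,0,0],[0,0,0]]]'
python3 - <<'E'
from h import *
import cv2
st()
p,d=vision.grab_frame('scene');cv2.imwrite('pics/s6.png',cv2.resize(p[120:220,230:350,::-1],None,fx=6,fy=6,interpolation=2))
E
```

```text
time: 11.08
eef_pos: [0.6366, 0.0874, 0.0753]
tool_rot: [[0.107, 0.994, -0.004], [0.994, -0.107, -0.001], [-0.001, -0.004, -1.0]]
wrist_force: [0.5, -0.0, 0.7]
width: 0.0878
t 11.07 P [-123.7   42.9] z 75.3 w 87.8 Fp [-0.   0.5  0.7] yaw err 0.05 tilt [-0.004 -0.001]
time: 11.7
eef_pos: [0.6541, 0.0861, 0.0779]
tool_rot: [[0.107, 0.994, -0.0], [0.994, -0.107, 0.0], [0.0, -0.0, -1.0]]
wrist_force: [-1.7, 1.1, 1.0]
width: 0.088
t 11.7 P [-124.3   60.5] z 77.9 w 88.0 Fp [-0.9 -1.8  1. ] yaw err 0.05 tilt [-0.  0.]
```

View pics/s6.png

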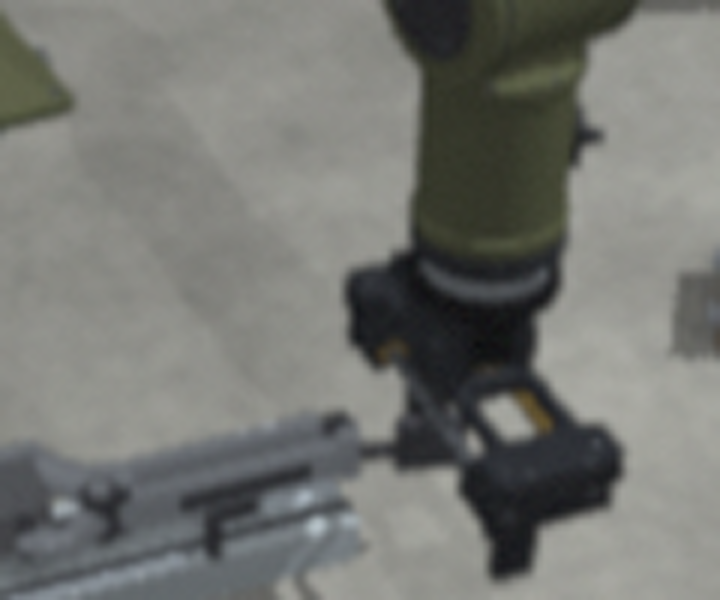

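```bash

python3 -m pendant '[[[0,0.003,0],[0,0,0]],[[0,0.003,0],[0,0,0]],[[0,0.003,0],[0,0,0]],[[0,0.003,0],[0,0,0]],[[0,0,0],[0,0,0]]]'
python3 -c "
from h import *
st()"
python3 -m pendant '[[[0,0.002,0],[0,0,0]],[[0,0.002,0],[0,0,0]],[[0,0.002,0],[0,0,0]],[[0,0.002,0],[0,0,0]],[[0,0,0],[0,0,0]]]'
python3 - <<'E'
from h import *
import cv2
st()
p,d=vision.grab_frame('scene');cv2.imwrite('pics/s7.png',cv2.resize(p[120:220,230:350,::-1],None,fx=6,fy=6,interpolation=2))
E
```

```text
time: 12.38
eef_pos: [0.6676, 0.0849, 0.078]
tool_rot: [[0.107, 0.994, 0.004], [0.994, -0.107, 0.0], [0.001, 0.003, -1.0]]
wrist_force: [0.7, 0.5, -0.1]
width: 0.0881
t 12.38 P [-124.6   74.1] z 78.0 w 88.1 Fp [-0.6  0.7 -0.1] yaw err 0.05 tilt [0.004 0.   ]
time: 13.0
eef_pos: [0.6741, 0.0838, 0.0777]
tool_rot: [[0.107, 0.994, 0.0], [0.994, -0.107, 0.0], [0.0, 0.0, -1.0]]
wrist_force: [0.2, 1.1, -0.8]
width: 0.0883
t 13.0 P [-124.3   80.6] z 77.7 w 88.3 Fp [-1.2  0.1 -0.8] yaw err 0.05 tilt [0. 0.]
```

View pics/s7.png

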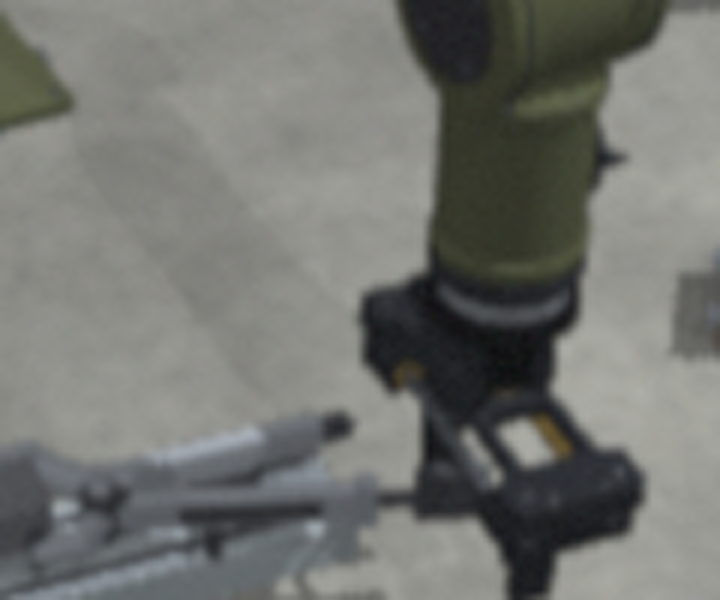

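```bash

python3 -m pendant '[[[0,0,-0.03],[0,0,0]],[[0,0,-0.03],[0,0,0]],[[0,0,-0.03],[0,0,0]],[[0.03,0,-0.03],[0,0,0]],[[0.06,0,0],[0,0,0]]]'
python3 -m pendant '[[[0.06,0,0],[0,0,0]],[[0.06,0,0],[0,0,0]],[[0.05,-0.03,0],[0,0,0]],[[0,0,0],[0,0,0]],[[0,0,0],[0,0,0]]]' >/dev/null
python3 - <<'E'
from h import *
import cv2
st()
p,d=vision.grab_frame('scene');cv2.imwrite('pics/s8.png',cv2.resize(p[175:240,205:325,::-1],None,fx=6,fy=6,interpolation=2));cv2.imwrite('pics/s8f.png',p[:,:,::-1])
p,d=vision.grab_frame('top');cv2.imwrite('pics/t8.png',cv2.resize(p[155:235,200:310,::-1],None,fx=7,fy=7,interpolation=2))
E
```

```text
time: 13.68
eef_pos: [0.6861, 0.17, 0.2014]
tool_rot: [[0.114, 0.994, 0.006], [0.994, -0.114, -0.002], [-0.001, 0.006, -1.0]]
wrist_force: [0.9, 0.7, 0.6]
width: 0.0884
t 14.3 P [-383.7   50.2] z 197.6 w 88.4 Fp [1.2 1.  0.2] yaw err 0.07 tilt [ 0.    -0.001]
```

View pics/s8.png

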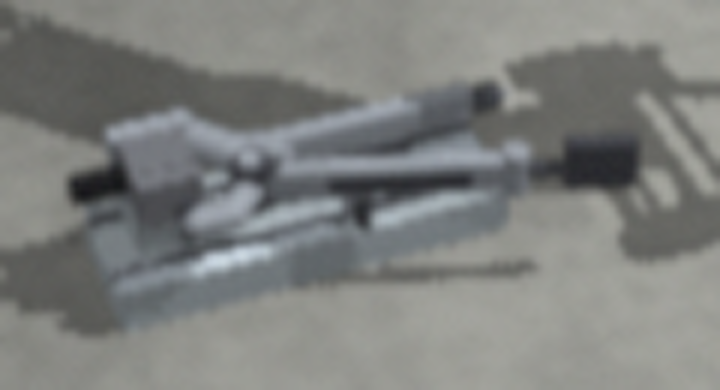

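View pics/t8.png

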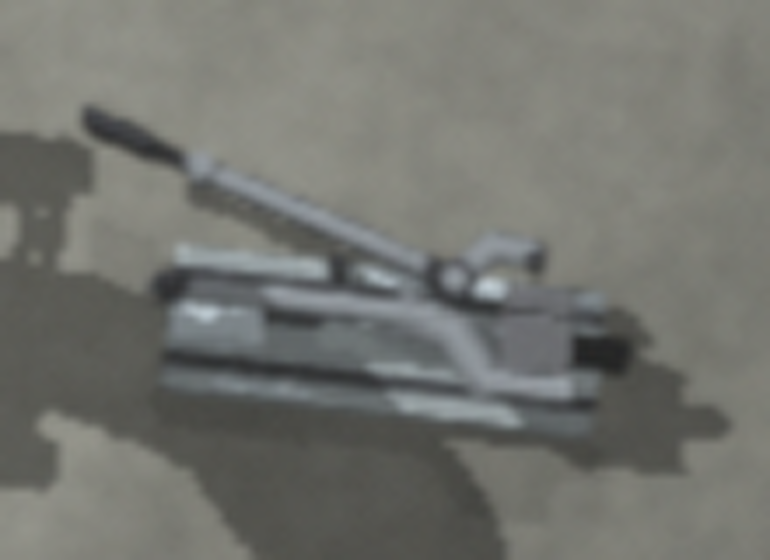

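View pics/s8f.png

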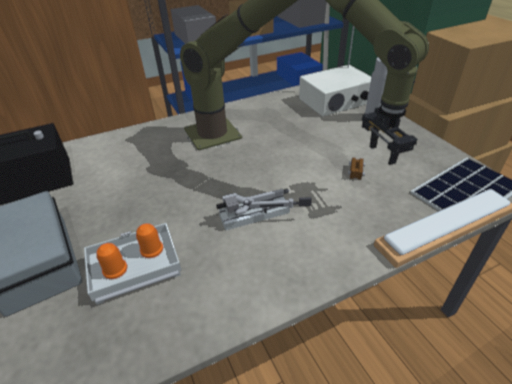

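```bash
python3 - <<'E'
import cv2,numpy as np
a=cv2.imread('pics/topc.png')[200:460,400:660];b=cv2.imread('pics/t8.png')[200:460,400:660];c=cv2.imread('pics/t4.png')[200:460,400:660]
cv2.imwrite('pics/cmpt.png',np.hstack([a,c,b]))
f=lambda n:cv2.resize(cv2.imread(n)[185:235,210:255],None,fx=8,fy=8,interpolation=2)
cv2.imwrite('pics/cmps.png',np.hstack([f('pics/scene0.png'),f('pics/s8f.png')]))
E
```

```text
(no output)
```

View pics/cmpt.png

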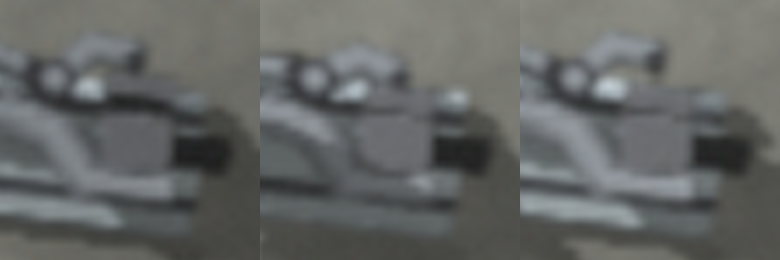

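View pics/cmps.png

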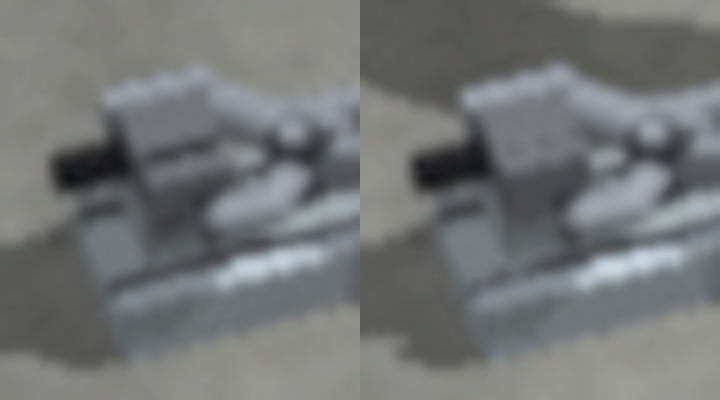

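The pictures show the gap between the connector halves, dark before, is now closed. The handle has returned to its fully open position, the bystanders are unmoved, and the arm is clear.

```bash
python3 -c "
from rig import env
print(env.sign_off())"
```

```text
the job is handed in; nothing more can be done
None
```

The pliers were squeezed until they locked and then released with the lever. They are fully open again and the connector is pressed home. The job was handed in at about 14.4 s of the 45 s.

- **Locking:** I closed the gripper over both handles in steps while shifting it to follow the moving handle. It stopped at 33.3 mm with more closing commanded (about 35 mm was expected when locked). After I let go, pictures showed the handles still locked parallel.
- **Release:** I hooked the lever's paddle with one finger of the open gripper and pulled it outward. The reaction was about 2 N before the handle sprang open. The finger then carried no load, and I lifted clear.
- **Last checks:** In the final pictures the handle and lever are back at the same pixels as at the start. The dark gap between the connector halves is closed in both camera views. The beacon shells and bronze clamp look unmoved, and the robot is touching nothing. The wrist force readings stayed under about 7 N.
- **Not measured:** I judged the plug's travel from the pictures only. My fitted pliers pose had errors of up to about 9 mm at single points, mostly at the rail's far end. The overlay and the forces felt at contact agreed well enough to work from. None of the checks failed.

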